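# Nip up the spotlight's lens retaining ring with the two-pin spanner

### The job

The ring that holds the front lens of the spotlight has only been run in by hand. Take the two-pin spanner from its wooden block, engage its pins in the ring's two holes and gently turn the ring clockwise until it is fully home, without leaning on it, forcing it against its stop, knocking the lamp or touching the glass; then put the spanner back in its block as it was, and leave everything else where it is.

Things in the scene. Friction and masses are not known exactly. Their poses are not given: they have to be found in the camera images.
- lamp: The black model-photography spotlight with its ring and lens, standing nose up in its yoke, fixed; 130 mm tall, 168 mm across the yoke's two clamp knobs. Origin under its centre at table height; z up; y along the line between the knobs. Its nose has a rim 104 mm outside, 88 mm inside, 130 mm above the table.
- ring_centre (a point): Centre of the lens retaining ring on the spotlight's upright axis, at the height of the ring's top face (124 mm above the table, 6 mm below the nose's rim). Axes as body lamp, whatever the ring does. The ring is bare aluminium, 87 mm outside, 62 mm inside, with two round 8 mm holes, 8 mm deep to a solid shelf, opposite each other, each 37 mm from the axis.
- ring (a joint): Turn of the ring, rad, growing clockwise seen from above: 0 to 0.2 at the start, 0.60 = fully home on a hard stop. Drags with about 0.4 N m and stays where left; light rubbing of the pins does not turn it. The thread's start is arbitrary: at value q the line of the holes lies (0.30 - q) rad counterclockwise of the lamp's y axis, plus or minus up to 0.30, unmeasured: look, or feel with the pins.
- lens: The glass lens inside the ring, 61 mm across, a low dome whose top is 3 mm below the ring's face; origin on the axis, 116 mm above the table. Not to be touched.
- spanner_grip (a point): Centre of the two-pin spanner's upright grip: a flat aluminium plate, 14 mm thick along x, 36 mm wide along y, 48 mm tall (24 mm up and down from here). z up. The whole spanner weighs about 200 g and is the same after half a turn.
- spanner_pins (a point): Point midway between the ends of the spanner's two steel pins, 50 mm below spanner_grip. The pins are 6 mm thick with chamfered ends, stand 37 mm either side along y and reach 18 mm down from a steel crossbar 96 mm long along y, 20 mm wide and 8 mm thick (its top is 24 mm below spanner_grip).
- slot (a point): Middle of the slot in the spanner's fixed beech block, at the block's top, 30 mm above the table. Block 60 mm along x, 124 mm along y; slot 12 mm wide along x, 88 mm long along y, 23 mm deep. At the start the pins hang in the slot and the crossbar rests on the block's top, so spanner_grip is 32 mm above this point.
- lens_cap: Black lens cap lying on the table, 108 mm across, 14 mm high; to be left alone. Origin under its centre.
- screwdriver: Screwdriver lying on the table, 170 mm long; to be left alone.
- glue: White glue bottle, 52 mm across, 130 mm tall, standing; to be left alone. Origin under its centre.
- pencil_pot: Dark pot with pencils, 72 mm across, 160 mm tall; to be left alone. Origin under its centre.
- knife: Yellow craft knife lying on the table, 150 mm long; to be left alone.
- steel_rule: Steel rule, 310 by 30 by 4 mm, lying on the table; to be left alone.
There are look-alikes about, which are no part of the job. Leave any green, orange or yellow look-alike of the part that bears spanner_grip alone.

How it is judged:
On the way, in this order (a step that is already met when the one before it is completed fails the run):
1. both pins are down in the ring's holes, the ring not yet home (z of spanner_grip in the frame of ring_centre below 0.0465 m and horizontal distance between spanner_grip and ring_centre below 0.004 m and angle between spanner_grip's own z axis and vertical below 0.1 rad and value of joint ring below 0.5 rad), for 0.1 s.
2. the ring is turned fully home with the spanner's pins in its holes (value of joint ring above 0.58 rad and z of spanner_grip in the frame of ring_centre below 0.0485 m and horizontal distance between spanner_grip and ring_centre below 0.005 m), for 0.1 s.
At the end, for the whole second after the job is handed in: The ring is home (joint at least 0.575 of 0.60 rad) and the spanner rests upright and released in its block, pins in the slot and crossbar down on the block's top (centre within 10 mm of the slot's, height within 3 mm) (value of joint ring above 0.575 rad and horizontal distance between spanner_grip and slot below 0.01 m and z of spanner_grip in the frame of slot between 0.029 and 0.035 m and angle between spanner_grip's own z axis and vertical below 0.08 rad and linear speed of spanner below 0.02 m/s); the robot touches nothing.
It fails at once if the spanner leans on or forces the spotlight's ring with more than 60 N, both pins together (contact force between spanner and lamp above 60 N).
It fails at once if the glass is touched (contact force between anything else and lens above 1 N).
It fails at once if the gripper or arm knocks the spotlight (contact force between any of the fingers, the arm and lamp above 15 N).
It fails at once if something else on the bench is moved (distance of any of lens_cap, screwdriver, glue, pencil_pot, knife, steel_rule from where it was at the start of the episode above 0.02 m).
It also fails if it takes over 72 s, if anything falls off the work surface, if the arm or the gripper's body presses on something with over 40 N, if the wrist force passes 120 N, or if a joint passes its speed limit or range.

### The arm

A 6-joint arm with a two-finger parallel gripper is mounted at the origin on the work surface. World frame = base frame: x ahead of the robot, y to its left, z up, the work surface at z = 0. Lengths are in m, angles in rad, forces in N, time in s.
With the tool pointing down it reaches from about 0.375 to 0.975 m from the base axis. Payload 3.8 kg.
Tool frame: the origin (TCP) lies at the very end of the fingers, on their centre line; the grasp point (between the pads) lies 19 mm behind it; z points along the fingers, y is the line along which they close (so a half turn about z gives the same grasp; the last joint's range is limited). The gripper opens to 85 mm and grips with 20 to 120 N. Pads are 22 mm wide; open, the fingers measure 114 mm over their backs; the gripper's body (76 mm by 85 mm) begins 54 mm behind the grasp point. The pads swing forward as they close: fully open they stand 13 mm farther back than shut.
Start: joints at [-1.346, 0.264, 1.604, -0, 1.274, -0.037], TCP at [0.175, -0.652, 0.231] pointing down, gripper open.
Joint ranges: [-2.63, 2.63], [-0.94, 2.18], [0.31, 2.57], [-1.31, 4.45], [0, 2.66], [-2.55, 2.55]. Speed limits (rad/s): [2.57, 2.57, 3.14, 3.14, 3.14, 3.14].

### API

Orientations are given as a rotation vector (axis times angle).
In Python, from workcell import monitor, viewer, job gives the robot as it stands. The module is installed in compiled form; this text tells all that it offers.
- The arm moves only by the tool step_arm, never from a script. Its argument "series" is one flat list of numbers, 4 for each row, row after row: the shift along the tool's x, y, z in m, then the turn about the tool's z in rad. A call has 1 to 8 rows; each row is the pose to reach, as a shift and turn from the pose commanded when the call began, along the tool's axes at that moment; what a row does not reach only later rows make up. A row lasts 1/8 s, in which the tool goes at most 62.5 mm and 10.7 degrees, less where a joint would pass 70% of its speed; a pose out of reach is approached as far as the arm can. A call with a gripper value outside its range is refused whole. "gripper" is the opening, from 0 (shut) to 1 (fully open), set as the call begins (left out, the last holds). The fingers move at their own pace and stop on an object; "newtons" is the grip in N (left out, the last holds). Time passes only in rows, so rows that repeat a pose let the fingers close. It gives the time, the measured TCP pose, the force, the opening and the grip force at its end, in the units of the state.
- monitor.read_state(): the state, without advancing time (a new reading comes with each control period).
- viewer.read_camera(name): name is "scene" or "top"; returns a dict with "image" (384x512x3 uint8, red, green, blue), "intrinsics" (3x3 intrinsics, pixels), "distortion" ([k1, k2, p1, p2, k3] as OpenCV has them; the pictures are not rectified), "T" (4x4, takes a point from camera to world coordinates). Camera axes: x right, y up, looking along -z (the intrinsics and any distortion apply to the point x, -y, -z); pixel columns grow to the right and rows downward; lengths in m; the calibration is good to about 2 mm. A picture is of the moment at which its call begins. There is no depth.
- job.finish_job(): hands the job in; it is judged then, once.
Trained networks look in a picture, given as the dict that the camera call returned (one of the last four; its "shot" number tells which), for a name from the list of things; names that differ only in an ending like _2 or _b are one class to them, and where a whole thing is asked for, a point or a joint stands for the part that bears it (a point fixed in the world has none). Each returns a list of dicts, best first, with "score" (0 to 1); they miss things now and then, are a little off and sometimes report something else, mostly with a low value. They report only what shows in the picture. A call takes as long as a camera call. They do not tell look-alikes from the thing itself.
- viewer.boxes_of(picture, label): "extent" ([centre column, centre row, width, height] in pixels, round what is visible of it).
- viewer.spot_point(picture, label): "point" ([column, row] in pixels: a listed point, or the origin of a listed thing).
The state is a dict: "time": time; "q": joint angles; "joint_vel": joint speeds; "joint_torque": joint torques, N m; "tool_pos": TCP position; "tcp_rot": TCP orientation; "wrist_force": force on the tool from outside, world axes, zero at the start; "torque": the same for the moment, N m; "width": opening from 0.0 (shut) to 1.0 (fully open); "grip_force": force on a finger pad.
Only numpy, scipy, OpenCV 4.12 (cv2) and the standard library are available. Lean on these libraries where they do the work, as an engineer would, in place of code of your own. Each camera call takes 0.05 s, during which the arm holds its last target. There are 200 camera calls.

## Working session

There is one attempt and no reset: what is moved stays moved. The work goes in short steps, Python scripts to look and compute and a tool call to move; the robot and the scene stay as the last step left them, time stands still between calls to the robot, and variables do not carry over. Pictures are saved under pics/ and viewed, at most 10 in all, crops included, and the job is handed in when it is done.

Besides the shell and the picture viewer there is one more tool, called after "Emit:" in YAML: its name, and indented under it one key for each argument. step_arm: Moves the arm, as the interface text tells. Its arguments: {"type":"object","properties":{"series":{"type":"array"},"gripper":{"type":"number"},"newtons":{"type":"number"}},"required":["series"]}

```bash
mkdir -p pics; cat > h.py <<'E'
import numpy as np, cv2
from workcell import monitor, viewer, job
def ray(p,uv):
    n=cv2.undistortPoints(np.array([[uv]],float),np.array(p["intrinsics"],float),np.array(p["distortion"],float))[0,0]
    T=np.array(p["T"]); return T[:3,3],T[:3,:3]@np.array([n[0],-n[1],-1.])
def onz(p,uv,z):
    o,d=ray(p,uv); return o+d*(z-o[2])/d[2]
def proj(p,X):
    T=np.array(p["T"]); c=(np.asarray(X)-T[:3,3])@T[:3,:3]
    c=c*[1,-1,-1]
    return cv2.projectPoints(c.reshape(1,1,3),np.zeros(3),np.zeros(3),np.array(p["intrinsics"],float),np.array(p["distortion"],float))[0][0,0]
def tri(p1,u1,p2,u2):
    A=np.zeros((3,3));b=np.zeros(3)
    for p,u in((p1,u1),(p2,u2)):
        o,d=ray(p,u);d/=np.linalg.norm(d);M=np.eye(3)-np.outer(d,d);A+=M;b+=M@o
    return np.linalg.solve(A,b)
E
python3 - <<'E'
from h import *
ps={}
for c in("scene","top"):
    p=viewer.read_camera(c);ps[c]=p
    cv2.imwrite(f"pics/{c}0.png",cv2.resize(p["image"][:,:,::-1],(800,600),interpolation=cv2.INTER_CUBIC))
    print(c,np.round(p["T"],3).tolist(),np.round(p["intrinsics"],1).tolist(),p["shot"])
    for l,z in(("ring_centre",.124),("spanner_grip",.062),("spanner_pins",.012),("slot",.03),("lamp",0),("lens",.116),("lens_cap",0),("glue",0),("pencil_pot",0)):
        for r in viewer.spot_point(p,l)[:3]: print(l,round(r["score"],2),np.round(r["point"],1),np.round(onz(p,r["point"],z),4))
print(monitor.read_state())
E
```

```text
scene [[0.669, -0.596, 0.444, 1.117], [0.743, 0.548, -0.385, -0.421], [-0.014, 0.587, 0.809, 1.132], [0.0, 0.0, 0.0, 1.0]] [[448.1, 0.0, 252.6], [0.0, 448.1, 187.2], [0.0, 0.0, 1.0]] 1
ring_centre 0.74 [180.9 222.4] [ 0.5209 -0.1581  0.124 ]
ring_centre 0.67 [307.6 139.6] [0.5443 0.2978 0.124 ]
spanner_grip 0.86 [297.4 168.2] [0.5688 0.2353 0.062 ]
spanner_grip 0.83 [264.7 156.8] [0.4685 0.193  0.062 ]
spanner_grip 0.69 [249.1 205.2] [0.5702 0.0373 0.062 ]
spanner_pins 0.76 [250.8 155.8] [0.4044 0.1913 0.012 ]
spanner_pins 0.66 [298.1 181. ] [0.5804 0.2314 0.012 ]
spanner_pins 0.62 [260.2 203.7] [0.5632 0.0869 0.012 ]
slot 0.78 [296.6 181.1] [0.5862 0.2172 0.03  ]
lamp 0.66 [189.2 243.9] [ 0.5218 -0.1513  0.    ]
lamp 0.63 [306.4 145.6] [0.4897 0.364  0.    ]
lens 0.72 [183.7 225.1] [ 0.5279 -0.1555  0.116 ]
lens 0.7 [273.3 261.6] [ 0.765 -0.054  0.116]
lens_cap 0.62 [274.3 261.2] [ 0.7258 -0.0092  0.    ]
glue 0.69 [347.6 173.7] [0.6607 0.3747 0.    ]
pencil_pot 0.59 [165.8 338.7] [ 0.6976 -0.3589  0.    ]
top [[-0.021, 0.998, -0.058, 0.494], [-1.0, -0.021, -0.001, 0.051], [-0.002, 
[... 972 characters left out ...]
89.9] [0.5819 0.2415 0.    ]
{'time': 1.0, 'q': array([-1.34587051e+00,  2.63860801e-01,  1.60401860e+00,  2.24829280e-05,
        1.27370764e+00, -3.68720657e-02]), 'joint_vel': array([-0.00092926,  0.0017211 , -0.0008658 ,  0.00050405,  0.00068032,
        0.00023528]), 'joint_torque': array([ 2.18783127e-03, -5.15074253e+01, -3.67731035e+01,  3.63763036e-05,
        7.25269765e-04,  6.76000653e-06]), 'tool_pos': array([ 0.17472188, -0.65197793,  0.2312961 ]), 'tcp_rot': array([3.11471401e+00, 4.10047060e-01, 3.44474091e-05]), 'wrist_force': array([-0.14831216,  0.25559934,  0.21896504]), 'torque': array([0.00115067, 0.02522989, 0.02353565]), 'grip_force': 0.0, 'width': 0.9978079203564251}
```

View pics/scene0.png

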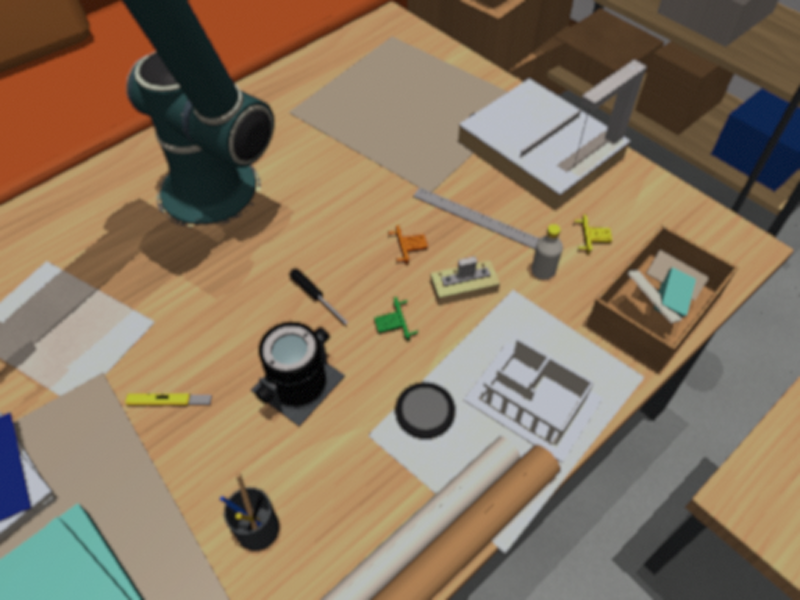

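View pics/top0.png

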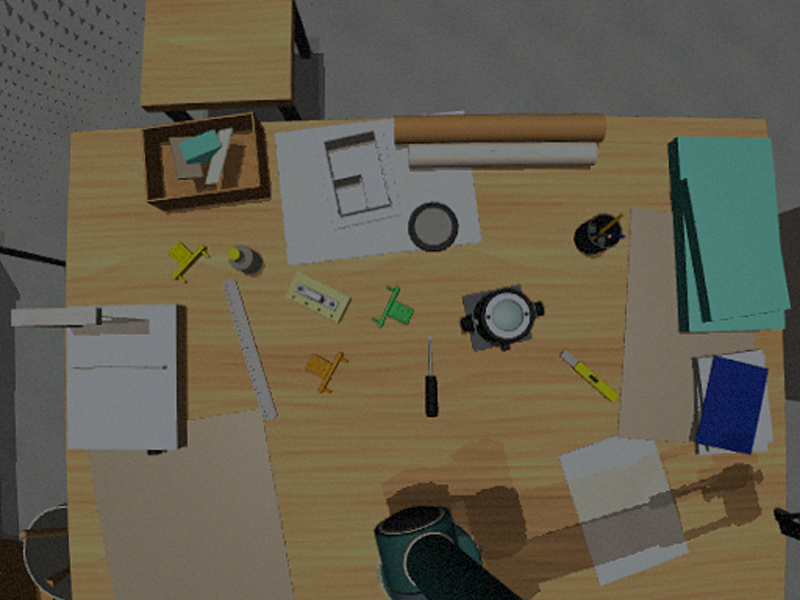

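The spanner stands in its block at scene (465,270) and top (318,293). The lamp is at scene (292,360) and top (505,316). The green, orange and yellow look-alikes lie nearby. I need enlarged crops to get the angles.

```bash
python3 - <<'E'
from h import *
ps={c:viewer.read_camera(c) for c in("scene","top")}
def crop(c,x,y,w=50,h=37): 
    acc=ps[c]["image"][y-h:y+h,x-w:x+w,::-1]; return cv2.resize(acc,(400,300),interpolation=cv2.INTER_CUBIC)
cv2.imwrite("pics/z1.png",np.vstack([np.hstack([crop("top",204,190),crop("top",322,202)]),np.hstack([crop("scene",297,175),crop("scene",187,225)])]))
s,t=ps["scene"],ps["top"]
for a in("ring_centre","spanner_grip","slot"):
    A=viewer.spot_point(s,a);B=viewer.spot_point(t,a)
    for i in A[:3]:
        for j in B[:3]:
            X=tri(s,i["point"],t,j["point"]); e=np.linalg.norm(proj(s,X)-i["point"])+np.linalg.norm(proj(t,X)-j["point"])
            if e<8: print(a,np.round(X,4),round(e,2),i["point"],j["point"])
E
```

```text
ring_centre [ 0.5306 -0.1487  0.1111] 0.04 [186.6, 225.2] [322.8, 201.5]
spanner_grip [ 0.4206  0.2445 -0.029 ] 2.28 [264.9, 158.3] [200.0, 237.1]
spanner_grip [0.5787 0.2299 0.0593] 1.2 [299.0, 171.5] [201.0, 189.9]
spanner_grip [ 0.534   0.0613 -0.0046] 0.43 [247.3, 205.6] [253.8, 203.0]
slot [0.5828 0.2209 0.0389] 0.89 [297.3, 178.0] [204.6, 188.9]
```

View pics/z1.png

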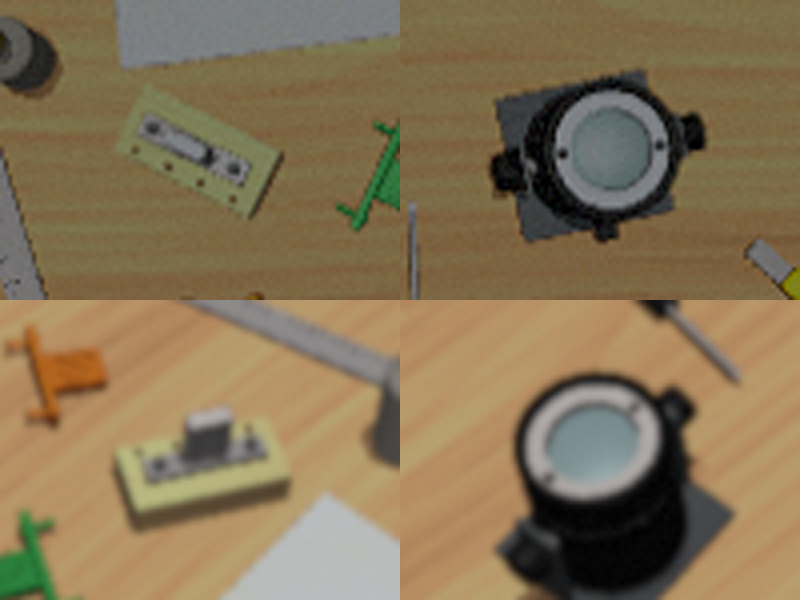

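The crops show both crossbar marks (top crop at (152,128) and (236,170)). They also show the dark ring holes, at (563,153) and (659,146) in the top crop and (548,478) and (636,408) in the scene crop. I'll refine these points from the dark blobs.

```bash
python3 - <<'E'
from h import *
ps={c:viewer.read_camera(c) for c in("scene","top")}
def blob(c,u,r=3,dark=True):
    g=cv2.cvtColor(ps[c]["image"],cv2.COLOR_RGB2GRAY).astype(float); x0,y0=np.round(u).astype(int)
    Y,X=np.mgrid[y0-r:y0+r+1,x0-r:x0+r+1]; w=g[Y,X]; w=np.clip(np.percentile(w,60)-w,0,None); w*=np.hypot(X-u[0],Y-u[1])<=r
    return np.array([(X*w).sum(),(Y*w).sum()])/w.sum()
def nat(o,x,y): return np.array([o[0]+x/4-.4,o[1]+y/4.054-.4])
T=(154,153);T2=(272,165);S=(247,138);S2=(137,188)
for nm,c,pts,z in(("bar","top",[nat(T,152,128),nat(T,236,170)],.038),("bar","scene",[nat(S,159,165),nat(S,252,145)],.038),
  ("hole","top",[nat(T2,163,153),nat(T2,259,146)],.123),("hole","scene",[nat(S2,148,178),nat(S2,236,108)],.123)):
    for k in(0,1):
        q=[blob(c,u,2.5) if k else u for u in pts]
        A,B=[onz(ps[c],u,z) for u in q]; d=B-A; print(nm,c,k,np.round(q,1).tolist(),"mid",np.round((A+B)/2,4),"len",round(np.linalg.norm(d),4),"ang deg",round(np.degrees(np.arctan2(d[1],d[0])),1))
# block corners & knobs & ring ellipse
cs=[onz(ps["top"],nat(T,*p),.03) for p in((150,88),(282,152),(250,217-12),(117,148))]
print(np.round(cs,4).tolist(),np.mean(cs,0))
A,B=[onz(ps["top"],nat(T2,*p),.06) for p in((108,172),(290,132))];d=B-A;print("knobs",(A+B)/2,np.linalg.norm(d),np.degrees(np.arctan2(d[1],d[0])))
for c,b in(("top",(300,180,348,225)),("scene",(160,200,212,246))):
    im=ps[c]["image"].astype(int); x0,y0,x1,y1=b; sub=im[y0:y1,x0:x1].min(2); m=(sub>(100 if c=="top" else 130)).astype(np.uint8)
    cn=max(cv2.findContours(m,0,cv2.CHAIN_APPROX_NONE)[0],key=cv2.contourArea); e=cv2.fitEllipse(cv2.convexHull(cn)); u=np.array(e[0])+[x0,y0]
    print("ellipse",c,e,onz(ps[c],u,.124))
E
```

```text
bar top 0 [[191.6, 184.2], [212.6, 194.5]] mid [0.5808 0.2281 0.038 ] len 0.0765 ang deg -117.3Traceback (most recent call last):
  File "<stdin>", line 12, in <module>
  File "<stdin>", line 5, in blob
IndexError: arrays used as indices must be of integer (or boolean) type
```

```bash
cat > m.py <<'E'
from h import *
ps={c:viewer.read_camera(c) for c in("scene","top")}
def blob(c,u,r=3):
    g=cv2.cvtColor(ps[c]["image"],cv2.COLOR_RGB2GRAY).astype(float); x0,y0=np.round(u).astype(int); R=int(r+1)
    Y,X=np.mgrid[y0-R:y0+R+1,x0-R:x0+R+1]; w=g[Y,X]; w=np.clip(np.percentile(w,60)-w,0,None); w*=np.hypot(X-u[0],Y-u[1])<=r
    return np.array([(X*w).sum(),(Y*w).sum()])/w.sum()
def nat(o,x,y): return np.array([o[0]+x/4-.4,o[1]+y/4.054-.4])
T=(154,153);T2=(272,165);S=(247,138);S2=(137,188)
for nm,c,pts,z in(("bar","top",[nat(T,152,128),nat(T,236,170)],.038),("bar","scene",[nat(S,159,165),nat(S,252,145)],.038),
  ("hole","top",[nat(T2,163,153),nat(T2,259,146)],.123),("hole","scene",[nat(S2,148,178),nat(S2,236,108)],.123)):
    for k in(0,1):
        q=[blob(c,u,2.5) if k else u for u in pts]
        A,B=[onz(ps[c],u,z) for u in q]; d=B-A; print(nm,c,k,np.round(q,1).tolist(),"mid",np.round((A+B)/2,4),"len",round(np.linalg.norm(d),4),"ang deg",round(np.degrees(np.arctan2(d[1],d[0])),1))
cs=[onz(ps["top"],nat(T,*p),.03) for p in((150,88),(282,152),(250,205),(117,148))]
print(np.round(cs,4).tolist(),np.mean(cs,0))
A,B=[onz(ps["top"],nat(T2,*p),.06) for p in((108,172),(290,132))];d=B-A;print("knobs",(A+B)/2,np.linalg.norm(d),np.degrees(np.arctan2(d[1],d[0])))
for c,b in(("top",(300,180,348,225)),("scene",(160,200,212,246))):
    im=ps[c]["image"].astype(int); x0,y0,x1,y1=b; sub=im[y0:y1,x0:x1].min(2); m=(sub>(100 if c=="top" else 130)).astype(np.uint8)
    cn=max(cv2.findContours(m,0,cv2.CHAIN_APPROX_NONE)[0],key=cv2.contourArea); e=cv2.fitEllipse(cv2.convexHull(cn)); u=np.array(e[0])+[x0,y0]
    print("ellipse",c,np.round(e[1],1),u,onz(ps[c],u,.124))
E
python3 m.py
```

```text
bar top 0 [[191.6, 184.2], [212.6, 194.5]] mid [0.5808 0.2281 0.038 ] len 0.0765 ang deg -117.3
bar top 1 [[191.7, 184.3], [212.2, 194.3]] mid [0.581  0.2286 0.038 ] len 0.0745 ang deg -117.3
bar scene 0 [[286.4, 178.3], [309.6, 173.4]] mid [0.5788 0.2302 0.038 ] len 0.0746 ang deg 62.2
bar scene 1 [[286.4, 178.5], [309.4, 173.5]] mid [0.5792 0.2294 0.038 ] len 0.0737 ang deg 62.6
hole top 0 [[312.4, 202.3], [336.4, 200.6]] mid [ 0.5302 -0.1512  0.123 ] len 0.0728 ang deg -87.2
hole top 1 [[311.7, 202.5], [336.0, 200.5]] mid [ 0.5302 -0.1498  0.123 ] len 0.0736 ang deg -86.6
hole scene 0 [[173.6, 231.5], [195.6, 214.2]] mid [ 0.5281 -0.151   0.123 ] len 0.0751 ang deg 92.6
hole scene 1 [[173.2, 232.1], [195.4, 213.9]] mid [ 0.5277 -0.1517  0.123 ] len 0.0773 ang deg 94.0
[[0.6315, 0.2649, 0.03], [0.5773, 0.1574, 0.03], [0.5353, 0.1841, 0.03], [0.5835, 0.2925, 0.03]] [0.581913   0.22471493 0.03      ]
knobs [ 0.53054821 -0.15339826  0.06      ] 0.14894597804154536 -79.11721544925831
ellipse top [27.7 28.3] [324.39426231 201.39214706] [ 0.53041835 -0.15109778  0.124     ]
ellipse scene [25.9 32.1] [184.54946899 222.30335236] [ 0.52718047 -0.15075842  0.124     ]
```

```bash
cat > to.py <<'E'
import sys
from h import *
from scipy.spatial.transform import Rotation as R
x,y,z,a=map(float,sys.argv[1:5]); s=monitor.read_state(); M=R.from_rotvec(s["tcp_rot"]).as_matrix()
a0=np.arctan2(M[1,0],M[0,0]); d=np.array([x,y,z])-s["tool_pos"]; da=(np.degrees(a0)-a+180)%360-180
print("t",round(s["time"],2),"shift",np.round(M.T@d,4),"turn",round(np.radians(da),4),"a",round(np.degrees(a0),2),"tilt",np.round(M[2],3),"pos",np.round(s["tool_pos"],4),"F",np.round(s["wrist_force"],1),"M",np.round(s["torque"],2),"w",s["width"],s["grip_force"])
E
python3 to.py 0.580 0.229 0.16 62.5
```

```text
t 1.6 shift [ 0.6195 -0.7461  0.0713] turn -0.8291 a 15.0 tilt [ 0. -0. -1.] pos [ 0.1747 -0.652   0.2313] F [0.2 0.3 0.9] M [-0.02 -0.    0.04] w 1.003592716293162 0.0
```

Emit:
step_arm:
  series: [0.31,-0.373,-0.02,-0.4,0.31,-0.373,-0.02,-0.4,0.31,-0.373,-0.02,-0.4,0.31,-0.373,-0.02,-0.4,0.31,-0.373,-0.02,-0.4,0.31,-0.373,-0.02,-0.4,0.31,-0.373,-0.02,-0.4,0.31,-0.373,-0.02,-0.4]
  gripper: 1

```text
time: 2.6
tool_pos: [0.3782, -0.2093, 0.2518]
tcp_rot: [2.97, 1.022, 0.002]
wrist_force: [0.9, 0.4, 0.3]
width: 1.001
grip_force: 0.0
```

```bash
python3 to.py 0.580 0.229 0.16 62.5
```

```text
t 2.6 shift [ 0.4287 -0.2215  0.0919] turn -0.4282 a 37.97 tilt [ 0.001  0.001 -1.   ] pos [ 0.3782 -0.2093  0.2518] F [0.9 0.4 0.3] M [-0.08  0.01 -0.06] w 1.0006807415846974 0.0
```

Emit:
step_arm:
  series: [0.429,-0.2215,0.04,-0.428,0.429,-0.2215,0.04,-0.428,0.429,-0.2215,0.04,-0.428,0.429,-0.2215,0.04,-0.428,0.429,-0.2215,0.09,-0.428,0.429,-0.2215,0.09,-0.428,0.429,-0.2215,0.09,-0.428,0.429,-0.2215,0.09,-0.428]

```text
time: 3.6
tool_pos: [0.5806, 0.2291, 0.1608]
tcp_rot: [2.686, 1.629, 0.001]
wrist_force: [-0.5, 0.0, 0.8]
width: 1.0
grip_force: 0.0
```

```bash
python3 to.py 0.580 0.229 0.049 62.5
```

```text
t 3.6 shift [-0.0004 -0.0005  0.1118] turn -0.0002 a 62.49 tilt [ 0.  0. -1.] pos [0.5806 0.2291 0.1608] F [-0.5  0.   0.8] M [-0.04 -0.04  0.01] w 1.0003997793058113 0.0
```

Emit:
step_arm:
  series: [0,0,0.05,0,0,0,0.09,0,0,0,0.111,0,0,0,0.111,0]

```text
time: 4.1
tool_pos: [0.5786, 0.2263, 0.0487]
tcp_rot: [-2.686, -1.628, 0.005]
wrist_force: [0.6, 0.0, 0.0]
width: 0.999
grip_force: 0.0
```

Emit:
step_arm:
  series: [0,0,0,0,0,0,0,0,0,0,0,0,0,0,0,0,0,0,0,0,0,0,0,0,0,0,0,0,0,0,0,0]
  gripper: 0
  newtons: 30

```text
time: 5.1
tool_pos: [0.5804, 0.227, 0.0512]
tcp_rot: [2.686, 1.628, 0.002]
wrist_force: [-1.2, -0.9, 6.3]
width: 0.157
grip_force: 31.1
```

```bash
python3 to.py 0.580 0.229 0.049 62.5; python3 - <<'E'
from h import *
p=viewer.read_camera("scene");q=viewer.read_camera("top")
a=cv2.resize(p["image"][125:225,240:340,::-1],(400,400),interpolation=3);b=cv2.resize(q["image"][140:240,154:254,::-1],(400,400),interpolation=3)
cv2.imwrite("pics/g.png",np.hstack([a,b]))
E
```

```text
t 5.1 shift [ 0.0015 -0.0013  0.0022] turn -0.001 a 62.44 tilt [ 0.001  0.001 -1.   ] pos [0.5804 0.227  0.0512] F [-1.2 -0.9  6.3] M [-0.01  0.14 -0.  ] w 0.15733763204586437 31.130881905555725
```

View pics/g.png

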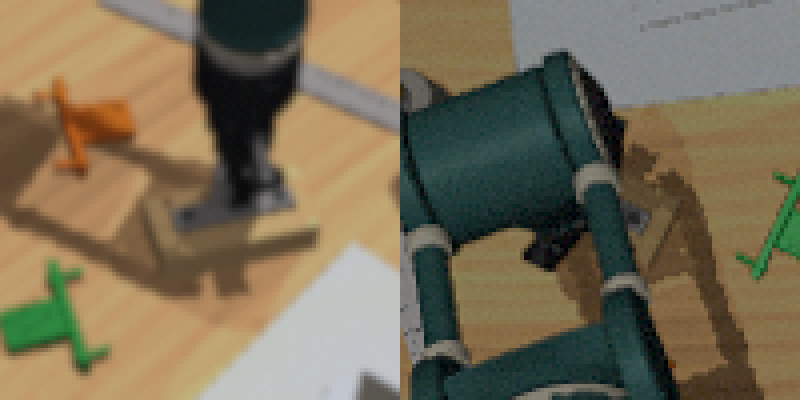

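The grip is on the spanner: the opening is about 13 mm and the gripper is centred on the crossbar in the picture. Next I'll tighten and lift.

Emit:
step_arm:
  series: [0,0,0,0,0,0,0,0,0,0,0,0,0,0,-0.04,0,0,0,-0.09,0,0,0,-0.14,0,0,0,-0.17,0,0,0,-0.17,0]
  newtons: 90

```text
time: 6.2
tool_pos: [0.5816, 0.2275, 0.223]
tcp_rot: [2.686, 1.628, 0.009]
wrist_force: [0.0, -0.2, -1.9]
width: 0.15
grip_force: 88.2
```

```bash
python3 to.py 0.529 -0.151 0.20 93
```

```text
t 6.2 shift [-0.36    0.1284  0.022 ] turn -0.5334 a 62.44 tilt [ 0.004  0.004 -1.   ] pos [0.5816 0.2275 0.223 ] F [ 0.  -0.2 -1.9] M [-0.02 -0.03 -0.  ] w 0.1500751127155622 88.1626546382904
```

Emit:
step_arm:
  series: [-0.36,0.128,0,-0.533,-0.36,0.128,0,-0.533,-0.36,0.128,0,-0.533,-0.36,0.128,0,-0.533,-0.36,0.128,0,-0.533,-0.36,0.128,0,-0.533,-0.36,0.128,0,-0.533,-0.36,0.128,0,-0.533]

```text
time: 7.2
tool_pos: [0.5255, -0.1516, 0.2178]
tcp_rot: [-2.163, -2.273, 0.002]
wrist_force: [0.2, 1.1, -2.4]
width: 0.151
grip_force: 88.1
```

```bash
python3 to.py 0.529 -0.151 0.19 93; python3 - <<'E'
from h import *
p=viewer.read_camera("scene");q=viewer.read_camera("top")
a=cv2.resize(p["image"][180:255,145:220,::-1],(600,600),interpolation=3);
cv2.imwrite("pics/r.png",a)
b=cv2.resize(q["image"][160:240,275:375,::-1],(800,600),interpolation=3); cv2.imwrite("pics/rt.png",b)
E
```

```text
t 7.2 shift [0.0004 0.0036 0.0278] turn -0.0026 a 92.85 tilt [ 0.002 -0.003 -1.   ] pos [ 0.5255 -0.1516  0.2178] F [ 0.2  1.1 -2.4] M [-0.    0.03  0.07] w 0.15099386028416104 88.06128859519958
```

View pics/r.png

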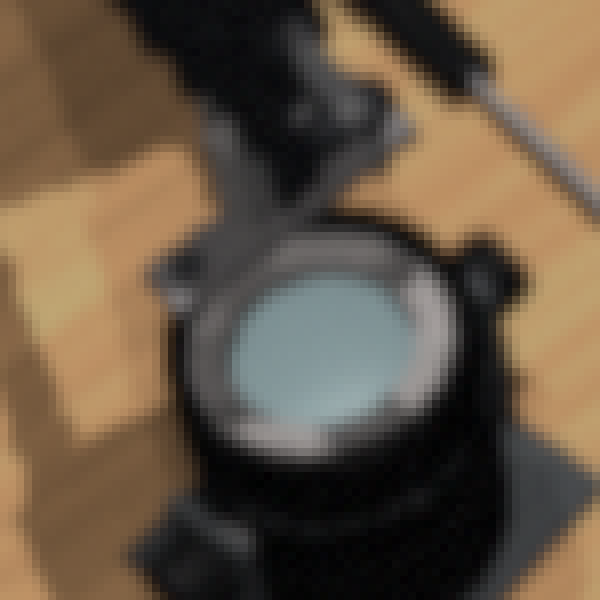

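The spanner is held above the ring. Its bar ends are near crop (155,275) and (408,130), and one pin tip shows at about (180,300). I'll compare these with the positions predicted from the TCP.

```bash
python3 - <<'E'
from h import *
p=viewer.read_camera("scene");s=monitor.read_state();t=s["tool_pos"];print(t)
for off in(0,):
  a=np.radians(92.85);u=np.array([np.cos(a),np.sin(a),0]);v=np.array([np.sin(a),-np.cos(a),0])
  for n,l,w,z in(("end-top",-.048,-.01,-.0132),("end-top",-.048,.01,-.0132),("end-bot",-.048,.01,-.0212),("pin",-.037,0,-.039),("pintop",-.037,0,-.0212),("end+",.048,-.01,-.0132),("end+",.048,.01,-.0132),("end+bot",.048,.01,-.0212),("pin+",.037,0,-.039)):
    X=t+u*l+v*w+[0,0,z]; print(n,np.round((proj(p,X)-[145,180])*8+3.5))
  X=t+u*-.043;print("5mm shift ->",(proj(p,X)-proj(p,t+u*-.048))*8)
E
```

```text
[ 0.52659068 -0.1498464   0.21916955]
end-top [143. 275.]
end-top [184. 314.]
end-bot [188. 327.]
pin [205. 317.]
pintop [196. 286.]
end+ [382.  93.]
end+ [423. 129.]
end+bot [426. 144.]
pin+ [386. 177.]
5mm shift -> [12.99705104 -9.89453807]
```

View pics/rt.png

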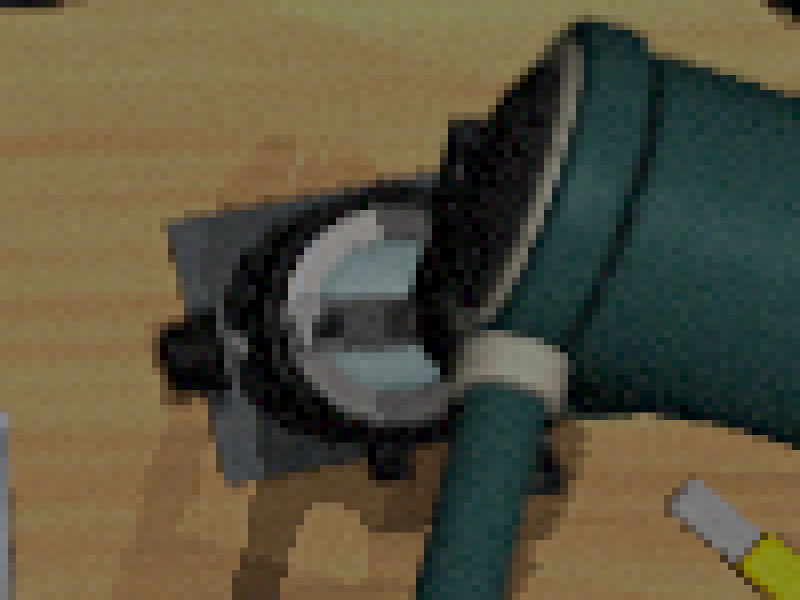

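The top view shows the bar's left end at crop x≈312, with its pin mark at about (330,322). I'll measure that mark against the prediction.

```bash
python3 - <<'E'
from h import *
acc=[]
for k in range(2):
    q=viewer.read_camera("top");acc.append(q["image"].astype(float))
s=monitor.read_state();t=s["tool_pos"];print(t,s["tcp_rot"])
g=np.mean(acc,0).mean(2);print(np.round(g[193:212,310:330]).astype(int))
a=np.radians(92.85);u=np.array([np.cos(a),np.sin(a),0]);v=np.array([np.sin(a),-np.cos(a),0])
for n,l,w,z in(("end+",.048,-.01,-.0132),("end+",.048,.01,-.0132),("mark+",.037,0,-.0132)):
    print(n,np.round(proj(q,t+u*l+v*w+[0,0,z]),2))
print("mm/px",np.linalg.norm(onz(q,[315,203],.206)-onz(q,[316,203],.206)))
E
```

```text
[ 0.52695844 -0.14986234  0.21982033] [-2.15986091e+00 -2.28019123e+00  4.35107342e-06]
[[ 20  23  15 120 137 132 132 132 126 104 113 102 111 110 109 113 111  36
    9   6]
 [ 29   8  85 137 134 132 134 123 113 110 112 113 116 115 112 114 115  11
    6   4]
 [ 24  14 132 137 134 134 128 114 114 117 117 116 115 117 116 116 100   2
    0  14]
 [ 21  85 145 131 132 126 112 114 120 119 122 121 121 120 119 121  74   2
    3   4]
 [  7 136 138 130 130 119 113 118 121 124 122 126 125 124 126 126  42   7
    5  12]
 [ 13 142 135 135 133 112 123 128 128 128 129 120 109 114 106  99  30   6
   12   6]
 [ 13 141 103 108 116 100  96 100  95  91  96  84  76  79  66  58  23   4
   12  12]
 [ 57 109 112 108 114  72  65  64  63  60  61  63  64  42  44  38  17   6
    8   3]
 [ 73  81 126 119  98  44  42  51  63  62  59  58  64  37  35  34  28   2
   17   2]
 [ 72  62 120 118  55  28  26  33  60  62  64  60  62  36  28  38  31   7
    0  14]
 [ 55  44 120 123  27  22  26  26  66  64  64  61  60  36  36  32  38  10
    2   6]
 [ 19  55 122 122  40  26  30  43  61  62  63  61  60  47  36  40  45   7
    0   8]
 [  5  60 116  86  53  74  71  76  63  61  55  57  58  56  51  58  64  32
    3   0]
 [  4  54  94  73  65  72  84  76  83  75  85  98 113 113 110 110 108  77
    2   8]
 [ 13  48  98  93  89  91  97 105 114 115 115 121 125 124 123 120 121 108
   47   1]
 [ 16  29  70 101  98  99  97 110 116 120 121 122 120 120 119 115 116 118
   99  20]
 [ 20   5  30 100 100  97  97 100 108 110 112 117 118 115 114 113 111 111
  111  79]
 [ 18  16  21  71 100  98  99  96 100 104 110 111 112 113 110 110 109 108
  105  78]
 [  1  11  19  24  71  99  98  96  96  97  97  99 102  94  91  90  92  86
   67  68]]
end+ [312.54 206.39]
end+ [311.97 199.19]
mark+ [316.19 202.5 ]
mm/px 0.002785855431374512
```

```bash
python3 to.py 0.5302 -0.1519 0.178 93.2
```

```text
t 7.45 shift [-0.0022  0.0032  0.0418] turn -0.0017 a 93.1 tilt [ 0.001 -0.001 -1.   ] pos [ 0.527  -0.1499  0.2198] F [ 0.1  0.9 -2.2] M [-0.03  0.02  0.  ] w 0.14926434999635688 88.05904626846313
```

Emit:
step_arm:
  series: [-0.002,0.003,0.02,-0.002,-0.002,0.003,0.035,-0.002,-0.002,0.003,0.042,-0.002,-0.002,0.003,0.042,-0.002,-0.002,0.003,0.042,-0.002,-0.002,0.003,0.042,-0.002]

```text
time: 8.2
tool_pos: [0.5304, -0.1536, 0.179]
tcp_rot: [2.16, 2.279, 0.001]
wrist_force: [-0.4, -0.4, -1.7]
width: 0.15
grip_force: 88.1
```

```bash
python3 to.py 0.5302 -0.1519 0.161 93.2
```

```text
t 8.2 shift [ 0.0017 -0.0002  0.018 ] turn -0.0021 a 93.08 tilt [-0.     0.001 -1.   ] pos [ 0.5304 -0.1536  0.179 ] F [-0.4 -0.4 -1.7] M [-0.02  0.06 -0.01] w 0.1504275220323636 88.06966066360474
```

Emit:
step_arm:
  series: [0.0015,0,0.005,0,0.0015,0,0.009,0,0.0015,0,0.013,0,0.0015,0,0.016,0,0.0015,0,0.018,0,0.0015,0,0.018,0,0.0015,0,0.018,0]

```text
time: 9.07
tool_pos: [0.5299, -0.1519, 0.1603]
tcp_rot: [2.161, 2.28, 0.0]
wrist_force: [1.1, 0.1, -2.1]
width: 0.153
grip_force: 88.1
```

```bash
python3 to.py 0.5302 -0.1519 0.157 93.2
```

```text
t 9.07 shift [-0.      0.0003  0.0033] turn -0.0019 a 93.09 tilt [-0.  0. -1.] pos [ 0.5299 -0.1519  0.1603] F [ 1.1  0.1 -2.1] M [-0.11 -0.09  0.01] w 0.1525614434414086 88.05638909339905
```

Emit:
step_arm:
  series: [0,0,0.001,0,0,0,0.002,0,0,0,0.003,0,0,0,0.003,0,0,0,0.003,0]

```text
time: 9.7
tool_pos: [0.5299, -0.1519, 0.1573]
tcp_rot: [2.161, 2.28, 0.0]
wrist_force: [-0.2, -0.8, -1.5]
width: 0.151
grip_force: 88.1
```

```bash
python3 to.py 0.5302 -0.1519 0.157 93.2
```

```text
t 9.7 shift [-0.      0.0003  0.0003] turn -0.0018 a 93.09 tilt [-0.  0. -1.] pos [ 0.5299 -0.1519  0.1573] F [-0.2 -0.8 -1.5] M [-0.17 -0.15  0.09] w 0.1506773603837081 88.05431842803955
```

Emit:
step_arm:
  series: [0,0,0,0.02,0,0,0,0.04,0,0,0,0.06,0,0,0,0.08,0,0,0,0.1,0,0,0,0.1]

```text
time: 10.45
tool_pos: [0.53, -0.1521, 0.1574]
tcp_rot: [2.272, 2.169, -0.0]
wrist_force: [2.6, -3.7, -1.8]
width: 0.154
grip_force: 88.1
```

```bash
python3 to.py 0.5302 -0.1519 0.157 93.2
```

```text
t 10.45 shift [0.0002 0.0002 0.0004] turn -0.1023 a 87.34 tilt [-0.  0. -1.] pos [ 0.53   -0.1521  0.1574] F [ 2.6 -3.7 -1.8] M [-0.6 -0.4  0.3] w 0.15442855489138688 88.05619597434998
```

Turning builds up torque (0.3 N m), so the pins are engaged.

Emit:
step_arm:
  series: [0,0,0,0.03,0,0,0,0.06,0,0,0,0.1,0,0,0,0.14,0,0,0,0.18,0,0,0,0.21,0,0,0,0.24,0,0,0,0.24]

```text
time: 11.45
tool_pos: [0.5298, -0.1519, 0.1573]
tcp_rot: [2.516, 1.881, -0.0]
wrist_force: [1.6, -4.7, -1.1]
width: 0.151
grip_force: 88.1
```

```bash
python3 to.py 0.5302 -0.1519 0.157 93.2
```

```text
t 11.45 shift [0.0002 0.0003 0.0003] turn -0.3424 a 73.58 tilt [-0.  0. -1.] pos [ 0.5298 -0.1519  0.1573] F [ 1.6 -4.7 -1.1] M [-0.87 -0.28  0.26] w 0.15115945599831798 88.13500642776489
```

Emit:
step_arm:
  series: [0,0,0,0.02,0,0,0,0.04,0,0,0,0.06,0,0,0,0.06]

```text
time: 11.95
tool_pos: [0.5298, -0.1519, 0.1573]
tcp_rot: [2.571, 1.805, -0.0]
wrist_force: [0.3, -4.4, -0.8]
width: 0.145
grip_force: 88.2
```

```bash
python3 to.py 0.5302 -0.1519 0.157 93.2
```

```text
t 11.95 shift [0.0002 0.0004 0.0003] turn -0.4023 a 70.15 tilt [-0. -0. -1.] pos [ 0.5298 -0.1519  0.1573] F [ 0.3 -4.4 -0.8] M [-0.92 -0.15  0.25] w 0.14531443295045834 88.2319986820221
```

Emit:
step_arm:
  series: [0,0,0,0.015,0,0,0,0.03,0,0,0,0.04,0,0,0,0.04]

```text
time: 12.45
tool_pos: [0.5298, -0.1519, 0.1573]
tcp_rot: [2.607, 1.753, -0.0]
wrist_force: [0.7, -5.2, -0.4]
width: 0.148
grip_force: 88.3
```

```bash
python3 to.py 0.5302 -0.1519 0.157 93.2
```

```text
t 12.45 shift [0.0001 0.0004 0.0003] turn -0.4423 a 67.86 tilt [-0. -0. -1.] pos [ 0.5298 -0.1519  0.1573] F [ 0.7 -5.2 -0.4] M [-0.98 -0.04  0.37] w 0.14812789739554127 88.3256721496582
```

Emit:
step_arm:
  series: [0,0,0,0.01,0,0,0,0.02,0,0,0,0.025,0,0,0,0.025]

```text
time: 12.95
tool_pos: [0.5298, -0.1519, 0.1574]
tcp_rot: [2.628, 1.721, -0.0]
wrist_force: [0.2, -4.9, -0.0]
width: 0.151
grip_force: 88.5
```

```bash
python3 to.py 0.5302 -0.1519 0.157 93.2
```

```text
t 12.95 shift [0.0002 0.0004 0.0004] turn -0.4671 a 66.44 tilt [-0. -0. -1.] pos [ 0.5298 -0.1519  0.1574] F [ 0.2 -4.9 -0. ] M [-1.03 -0.07  0.41] w 0.1511198302103615 88.48085761070251
```

Emit:
step_arm:
  series: [0,0,0,0.01,0,0,0,0.02,0,0,0,0.025,0,0,0,0.025]

```text
time: 13.45
tool_pos: [0.5298, -0.1519, 0.1573]
tcp_rot: [2.648, 1.69, -0.001]
wrist_force: [0.2, -5.6, -0.1]
width: 0.15
grip_force: 89.4
```

```bash
python3 to.py 0.5302 -0.1519 0.157 93.2
```

```text
t 13.45 shift [0.0002 0.0004 0.0003] turn -0.4908 a 65.08 tilt [-0.001 -0.    -1.   ] pos [ 0.5298 -0.1519  0.1573] F [ 0.2 -5.6 -0.1] M [-0.99  0.03  0.95] w 0.15031561388316805 89.43310976028442
```

Emit:
step_arm:
  series: [0,0,0,0.005,0,0,0,0.01,0,0,0,0.01]

```text
time: 13.82
tool_pos: [0.5297, -0.1519, 0.1573]
tcp_rot: [2.656, 1.677, -0.001]
wrist_force: [0.6, -4.8, -0.2]
width: 0.15
grip_force: 90.4
```

```bash
python3 to.py 0.5302 -0.1519 0.157 93.2
```

```text
t 13.82 shift [0.0002 0.0004 0.0003] turn -0.5001 a 64.55 tilt [-0.001 -0.    -1.   ] pos [ 0.5297 -0.1519  0.1573] F [ 0.6 -4.8 -0.2] M [-1.   -0.03  1.22] w 0.1499473782415145 90.36338925361633
```

The torque climbs linearly to 1.2 N m, so the ring is on its stop. I'll ease back until the pins float, then lift.

Emit:
step_arm:
  series: [0,0,0,-0.02,0,0,0,-0.04,0,0,0,-0.055,0,0,0,-0.055]

```text
time: 14.32
tool_pos: [0.5296, -0.1516, 0.1571]
tcp_rot: [-2.611, -1.746, 0.0]
wrist_force: [0.4, -3.9, -1.1]
width: 0.148
grip_force: 88.3
```

```bash
python3 to.py 0.5302 -0.1519 0.157 93.2
```

```text
t 14.32 shift [-0.0001  0.0007  0.0001] turn -0.4477 a 67.55 tilt [ 0.    -0.001 -1.   ] pos [ 0.5296 -0.1516  0.1571] F [ 0.4 -3.9 -1.1] M [-0.88  0.04  0.06] w 0.14840279184740013 88.28539252281189
```

Emit:
step_arm:
  series: [-0.001,0,0,0,-0.001,0,0,0,-0.001,0,-0.005,0,-0.001,0,-0.01,0,-0.001,0,-0.03,0,-0.001,0,-0.06,0,-0.001,0,-0.06,0]

```text
time: 15.2
tool_pos: [0.5314, -0.1531, 0.2204]
tcp_rot: [2.607, 1.745, 0.006]
wrist_force: [-0.5, 0.3, -1.8]
width: 0.151
grip_force: 88.2
```

```bash
python3 to.py 0.581 0.227 0.20 62.5
```

```text
t 15.2 shift [ 0.3703 -0.0991  0.0202] turn 0.0889 a 67.59 tilt [ 0.001  0.006 -1.   ] pos [ 0.5314 -0.1531  0.2204] F [-0.5  0.3 -1.8] M [-0.01 -0.07 -0.03] w 0.15079916755819922 88.21425318717957
```

Emit:
step_arm:
  series: [0.37,-0.099,0,0.089,0.37,-0.099,0,0.089,0.37,-0.099,0,0.089,0.37,-0.099,0,0.089,0.37,-0.099,0,0.089,0.37,-0.099,0,0.089,0.37,-0.099,0,0.089,0.37,-0.099,0,0.089]

```text
time: 16.2
tool_pos: [0.5779, 0.2274, 0.2156]
tcp_rot: [-2.684, -1.632, 0.004]
wrist_force: [0.2, -0.8, -1.6]
width: 0.156
grip_force: 88.0
```

```bash
python3 to.py 0.5805 0.227 0.075 62.5; python3 - <<'E'
from h import *
q=viewer.read_camera("top"); p=viewer.read_camera("scene")
a=cv2.resize(q["image"][165:235,285:365,::-1],(400,350),interpolation=3)
b=cv2.resize(p["image"][120:205,250:330,::-1],(400,350),interpolation=3)
cv2.imwrite("pics/ring_after.png",np.hstack([a,b]))
E
```

```text
t 16.2 shift [0.0012 0.0027 0.1406] turn 0.0017 a 62.6 tilt [-0.002 -0.002 -1.   ] pos [0.5779 0.2274 0.2156] F [ 0.2 -0.8 -1.6] M [-0.03  0.01  0.03] w 0.1555107768258554 88.03269982337952
```

View pics/ring_after.png

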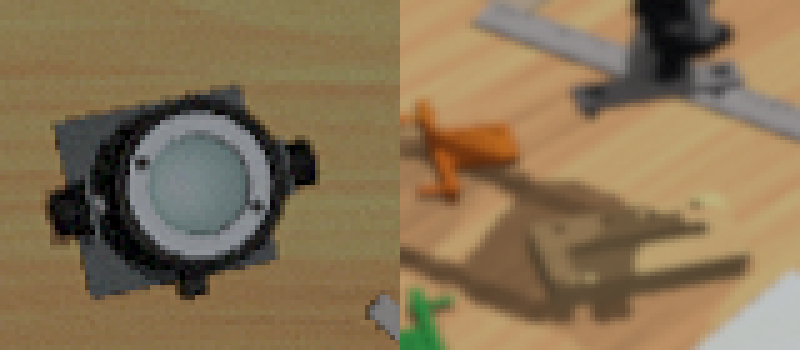

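The hole line has turned about 25° clockwise, which fits the turn I commanded. The spanner is above its empty block. Now I'll lower it.

Emit:
step_arm:
  series: [0.001,0.002,0.05,0,0.001,0.002,0.09,0,0.001,0.002,0.125,0,0.001,0.002,0.13,0,0.001,0.002,0.13,0,0.001,0.002,0.13,0]

```text
time: 17.05
tool_pos: [0.583, 0.2271, 0.0897]
tcp_rot: [2.686, 1.628, 0.006]
wrist_force: [-0.7, 0.6, -1.3]
width: 0.151
grip_force: 88.1
```

```bash
python3 to.py 0.5805 0.227 0.052 62.5
```

```text
t 17.05 shift [-0.0014 -0.0022  0.0377] turn -0.0007 a 62.46 tilt [ 0.003  0.003 -1.   ] pos [0.583  0.2271 0.0897] F [-0.7  0.6 -1.3] M [-0.05 -0.05  0.  ] w 0.15098660661001548 88.10952544212341
```

Emit:
step_arm:
  series: [0,0,0,0,0,0,0,0,0,0,0,0,0,0,0,0]

```text
time: 17.55
tool_pos: [0.5811, 0.2271, 0.0873]
tcp_rot: [-2.686, -1.63, -0.0]
wrist_force: [-0.7, -0.2, -1.8]
width: 0.153
grip_force: 88.1
```

```bash
python3 to.py 0.5805 0.227 0.052 62.5
```

```text
t 17.55 shift [-0.0004 -0.0005  0.0353] turn 0.0001 a 62.51 tilt [ 0. -0. -1.] pos [0.5811 0.2271 0.0873] F [-0.7 -0.2 -1.8] M [-0.03  0.03 -0.05] w 0.15278226426529326 88.10921788215637
```

Emit:
step_arm:
  series: [0,0,0.008,0,0,0,0.016,0,0,0,0.023,0,0,0,0.029,0,0,0,0.033,0,0,0,0.036,0,0,0,0.036,0,0,0,0.036,0]

```text
time: 18.55
tool_pos: [0.5814, 0.2271, 0.0514]
tcp_rot: [2.686, 1.63, 0.001]
wrist_force: [0.0, 0.1, -1.4]
width: 0.144
grip_force: 88.5
```

```bash
python3 to.py 0.5805 0.227 0.052 62.5
```

```text
t 18.55 shift [-0.0005 -0.0007 -0.0006] turn -0.0 a 62.5 tilt [ 0.  0. -1.] pos [0.5814 0.2271 0.0514] F [ 0.   0.1 -1.4] M [-0.06 -0.   -0.  ] w 0.14380977785221094 88.46139550209045
```

Emit:
step_arm:
  series: [0,0,0.001,0,0,0,0.001,0,0,0,0.001,0,0,0,0.001,0]
  newtons: 20

```text
time: 19.05
tool_pos: [0.5814, 0.2271, 0.0513]
tcp_rot: [2.686, 1.63, 0.001]
wrist_force: [-2.6, -1.9, 5.8]
width: 0.152
grip_force: 89.2
```

Emit:
step_arm:
  series: [0,0,0,0,0,0,0,0,0,0,0,0,0,0,0,0,0,0,0,0,0,0,0,0,0,0,0,0,0,0,0,0]
  gripper: 1

```text
time: 20.05
tool_pos: [0.5812, 0.227, 0.0503]
tcp_rot: [2.686, 1.63, 0.0]
wrist_force: [0.3, 0.7, -0.2]
width: 1.004
grip_force: 0.0
```

Emit:
step_arm:
  series: [0,0,-0.03,0,0,0,-0.07,0,0,0,-0.12,0,0,0,-0.18,0,-0.05,0,-0.2,0,-0.1,0,-0.2,0,-0.15,0,-0.2,0,-0.15,0,-0.2,0]

```text
time: 21.05
tool_pos: [0.5105, 0.0917, 0.2504]
tcp_rot: [2.688, 1.625, -0.001]
wrist_force: [-0.2, 0.9, 0.5]
width: 1.0
grip_force: 0.0
```

```bash
python3 m.py; python3 - <<'E'
from h import *
p=viewer.read_camera("scene");q=viewer.read_camera("top")
a=cv2.resize(p["image"][125:225,240:340,::-1],(400,400),interpolation=3);b=cv2.resize(q["image"][140:240,154:254,::-1],(400,400),interpolation=3)
cv2.imwrite("pics/end.png",np.hstack([a,b]))
E
```

```text
bar top 0 [[191.6, 184.2], [212.6, 194.5]] mid [0.5808 0.2281 0.038 ] len 0.0765 ang deg -117.3
bar top 1 [[191.5, 183.8], [212.8, 194.3]] mid [0.5816 0.228  0.038 ] len 0.0776 ang deg -117.3
bar scene 0 [[286.4, 178.3], [309.6, 173.4]] mid [0.5788 0.2302 0.038 ] len 0.0746 ang deg 62.2
bar scene 1 [[286.5, 178.7], [309.6, 173.7]] mid [0.58   0.2292 0.038 ] len 0.0743 ang deg 62.4
hole top 0 [[312.4, 202.3], [336.4, 200.6]] mid [ 0.5302 -0.1512  0.123 ] len 0.0728 ang deg -87.2
hole top 1 [[310.9, 202.4], [334.2, 200.6]] mid [ 0.5303 -0.1457  0.123 ] len 0.0707 ang deg -87.0
hole scene 0 [[173.6, 231.5], [195.6, 214.2]] mid [ 0.5281 -0.151   0.123 ] len 0.0751 ang deg 92.6
hole scene 1 [[172.4, 232.8], [196.0, 214.0]] mid [ 0.5286 -0.1527  0.123 ] len 0.0809 ang deg 92.9
[[0.6315, 0.2649, 0.03], [0.5773, 0.1574, 0.03], [0.5353, 0.1841, 0.03], [0.5835, 0.2925, 0.03]] [0.581913   0.22471493 0.03      ]
knobs [ 0.53054821 -0.15339826  0.06      ] 0.14894597804154536 -79.11721544925831
ellipse top [28.2 28.4] [324.4160347  201.35796356] [ 0.53051945 -0.1511667   0.124     ]
ellipse scene [18.9 30.5] [185.91248131 225.65798187] [ 0.53787095 -0.15432337  0.124     ]
```

View pics/end.png

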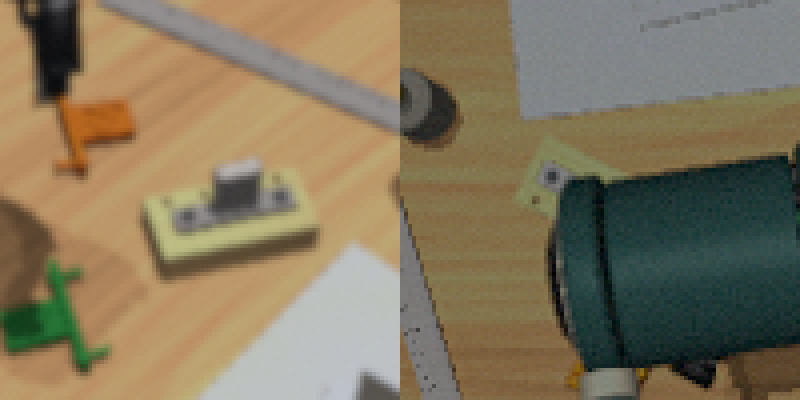

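The spanner sits upright in its block as before (scene crop around (235,200)), the gripper is clear, and the ring is home. I'll hand in.

```bash
python3 -c "
from h import *
print(job.finish_job())"
```

```text
the job is handed in; nothing more can be done
None
```

The job is handed in (the hand-in gave no verdict): I turned the ring clockwise until the torque climbed at its stop (about 1.2 N m), and the spanner is back upright in its block with the gripper clear.

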